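# Clear the drip tray and hang the wet basket up to dry

### The arm

A 6-joint arm with a two-finger parallel gripper is mounted at the origin on the work surface. World frame = base frame: x ahead of the robot, y to its left, z up, the work surface at z = 0. Lengths are in m, angles in degrees, forces in N, time in s.
With the tool pointing down it reaches from about 0.325 to 0.75 m from the base axis. Payload 7.6 kg.
Tool frame: the origin (TCP) lies on the centre line of the jaws, within the pads' length; the fingertips stand 22 mm ahead of it and the grasp point (between the pads) lies 3 mm ahead of it (manip.tips_ahead is the distance from the TCP to the fingertips, in m); x points along the fingers, z is the direction in which the jaws open and shut, and the axes are right-handed (so a half turn about x gives the same grasp; the last joint's range is limited). The gripper opens to 85 mm and grips with 20 to 120 N. Pads are 22 mm wide; open, the fingers measure 114 mm over their backs; the gripper's body (76 mm by 85 mm) begins 54 mm behind the grasp point. The pads swing forward as they close: fully open they stand 13 mm farther back than shut.
Start: joints at [-74.845, 2.991, 80.254, -0, 96.75, -4.028], TCP at [0.173, -0.496, 0.253] pointing down, gripper open.
Joint ranges: [-166.34, 166.34], [-52.06, 124.39], [6.96, 135.62], [-60.46, 240.46], [14.63, 156.25], [-167.68, 167.68]. Speed limits (degrees/s): [147.25, 147.25, 172.46, 180, 180, 180].

### API

Orientations are given as [roll, pitch, yaw] about the fixed x, y, z axes, in that order (R = Rz(yaw) Ry(pitch) Rx(roll)).
In Python, from cell import manip gives the robot as it stands. Calls block until the motion is done:
- manip.move_pose(position, orientation): joint-space move of the TCP to a pose.
- manip.move_linear(position, rate=0.15, ori=None, guard=None): straight line of the TCP; ori=None keeps the orientation; rate is the mean speed in m/s. With guard (N) it stops when the force on the tool has changed by that much, and returns True; else False.
- manip.set_joints(angles): joint-space move.
- manip.let_go() and manip.grab(grasp_force=None): open the fingers fully, or close them until they stop; grasp_force is the grip in N (None keeps the last).
- manip.dwell(seconds).
- manip.inverse_kinematics(position, orientation): joint angles nearest the present ones, or None.
- manip.snapshot(name): name is "side" or "top" or "wrist"; returns a dict with "color" (384x512x3 uint8, red, green, blue), "K" (3x3 intrinsics, pixels), "R" (3x3) and "t" (3): a world point X has camera coordinates R X + t; the wrist camera has in their place "mount" (4x4, takes a point from camera to tool coordinates, whose origin is the TCP and whose axes are the tool frame's). Camera axes: x right, y down, z forward; pixel columns grow to the right and rows downward; lengths in m; the calibration is good to about 2 mm. A picture is of the moment at which its call begins: read the wrist's pose just before it. There is no depth.
A pose or a line that the arm cannot do raises manip.MotionError and nothing moves.
- manip.sign_off(): hands the job in, once; it reports no verdict.
Readings, each from a call of its own:
- manip.get_t(): time.
- manip.get_qpos(): joint angles.
- manip.get_qvel(): joint speeds.
- manip.get_joint_efforts(): joint torques, N m.
- manip.get_tool_pos(): TCP position.
- manip.get_tcp_rot(): TCP orientation.
- manip.get_ft_force(): force on the tool from outside, world axes, zero at the start.
- manip.get_ft_torque(): the same for the moment, N m.
- manip.get_width(): finger opening in m.
Only numpy, scipy, OpenCV 4.12 (cv2) and the standard library are available. Lean on these libraries where they do the work, as an engineer would, in place of code of your own. Each camera call takes 0.05 s, during which the arm holds its last target. There are 200 camera calls.

### The job

Unload the ultrasonic cleaner: first clear the dry disc-cutter punches off the drip tray, standing each one right down in the recess of its own size in the wooden holder, so that no water drips on the clean steel. When they are all put away, take the wire basket of ring castings by its grip from the hook over the cleaner and hang it on the hook over the drip tray, keeping it level all the way and never setting it down, with the rings still in it. Leave it hanging still and the other things on the bench where they are.

Things in the scene. Friction and masses are not known exactly. Their poses are not given: they have to be found in the camera images.
- basket_grip (a point): centre of the black moulded grip on top of the wire basket: an upright block 16 mm along its x, 24 mm along its y, from 27 mm below to 23 mm above this point, which lies 33 mm above basket_eye. z is up. The basket (0.14 to 0.26 kg, plus rings 36 g) balances under the grip
- basket_eye (a point): middle of the underside of the bail's straight top bar, by which the basket hangs: 6 mm round wire, 60 mm along the basket's y, under the grip. The opening below it is 54 mm wide (y) and 39 mm high; lower down the bail's wires spread to the long sides. The basket is 112 mm along x, 76 mm along y, 34 mm deep, open on top, its underside 109 mm below this point
- basket: the wire basket; origin at the centre of its underside, 109 mm below basket_eye; x along its long side, z up
- drip_hook (a point): seat of the hook over the white ultrasonic cleaner (125 mm tall), where the basket hangs: its eye lies on this point. Two parallel 6 mm wires 18 mm apart along x, flat 14 mm either side of the seat, held by an upright 110 mm away on +x and turned up at the free end 29 mm away on -x, to 16 mm above the seat: lift the bar over that end and take it away to -x
- dry_hook (a point): seat of the empty hook over the rear of the drip tray, where the basket must go: same shape, size and axes, free end to -x, 16 mm post 105 mm away on +x. When hung, the basket's eye comes to this point and its y lies along the hook's y
- tray (a point): point on the floor of the drip tray, 4 mm above the bench. x points to the hook post at the back: the floor runs from 142 mm on -x to 162 mm on +x and 137 mm either way in y, inside a rim 10 mm high. The dry hook's seat is 85 mm from here along x and 224 mm up
- punch0_center (a point): centre of the smallest steel disc-cutter punch: a short plain upright cylinder 24 mm in diameter and 26 mm tall (about 0.09 kg), standing on the drip tray at the start (absent in some runs)
- punch1_center (a point): centre of the second smallest steel disc-cutter punch: a short plain upright cylinder 29 mm in diameter and 26 mm tall (about 0.13 kg), standing on the drip tray at the start (absent in some runs)
- punch2_center (a point): centre of the middle-sized steel disc-cutter punch: a short plain upright cylinder 34 mm in diameter and 26 mm tall (about 0.18 kg), standing on the drip tray at the start (absent in some runs)
- punch3_center (a point): centre of the second largest steel disc-cutter punch: a short plain upright cylinder 39 mm in diameter and 26 mm tall (about 0.24 kg), standing on the drip tray at the start (absent in some runs)
- punch4_center (a point): centre of the largest steel disc-cutter punch: a short plain upright cylinder 44 mm in diameter and 26 mm tall (about 0.31 kg), standing on the drip tray at the start (absent in some runs)
- holder_hole0 (a point): centre of the mouth, level with the holder's top face, of the recess for the 24 mm punch: 27 mm wide, flat-bottomed, 9 mm deep, in a wooden block 235 x 70 mm and 26 mm tall with five recesses in one row along its x, smallest to largest; a seated punch's centre is 4 mm above this point
- holder_hole1 (a point): centre of the mouth, level with the holder's top face, of the recess for the 29 mm punch: 32 mm wide, flat-bottomed, 9 mm deep (see holder_hole0)
- holder_hole2 (a point): centre of the mouth, level with the holder's top face, of the recess for the 34 mm punch: 37 mm wide, flat-bottomed, 9 mm deep (see holder_hole0)
- holder_hole3 (a point): centre of the mouth, level with the holder's top face, of the recess for the 39 mm punch: 42 mm wide, flat-bottomed, 9 mm deep (see holder_hole0)
- holder_hole4 (a point): centre of the mouth, level with the holder's top face, of the recess for the 44 mm punch: 47 mm wide, flat-bottomed, 9 mm deep (see holder_hole0)
- ring0_center (a point): centre of a rough brass ring casting lying loose in the basket, 23 mm across and 6 mm high
- ring1_center (a point): centre of a rough brass ring casting lying loose in the basket, 23 mm across and 6 mm high
- ring2_center (a point): centre of a rough brass ring casting lying loose in the basket, 23 mm across and 6 mm high
- beaker: small glass beaker, 52 mm across and 62 mm tall, standing in a rear corner of the tray; origin under its base; to be left alone
- brush: brush lying at the back left, behind the cleaner, origin under its middle; to be left alone
- loupe: black eye loupe, 34 mm across and 30 mm tall, at the front right; origin under its base; to be left alone
- pliers: pliers lying at the back right, origin at the rivet; to be left alone
- mandrel: steel ring mandrel with wooden handle lying at the back right, 300 mm long; origin under its middle; to be left alone

How it is judged (in metres and radians):
On the way, in this order (a step that is already met when the one before it is completed fails the run):
1. every punch that was on the tray stands seated in its own recess of the holder, the basket not yet moved across (horizontal distance between punch0_center and holder_hole0 below 0.004 m and horizontal distance between punch1_center and holder_hole1 below 0.004 m and horizontal distance between punch2_center and holder_hole2 below 0.004 m and horizontal distance between punch3_center and holder_hole3 below 0.004 m and horizontal distance between punch4_center and holder_hole4 below 0.004 m and z of punch0_center in the frame of holder_hole0 below 0.0065 m and z of punch1_center in the frame of holder_hole1 below 0.0065 m and z of punch2_center in the frame of holder_hole2 below 0.0065 m and z of punch3_center in the frame of holder_hole3 below 0.0065 m and z of punch4_center in the frame of holder_hole4 below 0.0065 m and angle between each of punch0_center, punch1_center, punch2_center, punch3_center, punch4_center's own z axis and vertical below 0.1 rad), for 0.3 s.
2. the basket hangs by its bail on the hook over the drip tray (distance between basket_eye and dry_hook below 0.012 m and angle between basket_grip's own z axis and vertical below 0.2 rad and angle between the y axis of basket_eye and the y axis of dry_hook, either way round below 0.35 rad and distance between each of ring0_center, ring1_center, ring2_center and basket below 0.066 m), for 0.3 s.
At the end, for the whole second after the job is handed in: each punch present stands in its own recess (within 4 mm of its axis, bottomed to 2.5 mm, upright within 0.1 rad); the basket hangs still on the dry hook (eye within 12 mm of the seat, level within 0.2 rad, bar across the hook within 0.35 rad) with its three rings in it (all of step 1 and all of step 2 and linear speed of basket below 0.03 m/s and angular speed of basket below 0.4 rad/s); the robot touches nothing.
It fails at once if the basket tipped by more than 0.4 rad (angle between basket_grip's own z axis and vertical above 0.4 rad).
It fails at once if the basket set down or dropped (its underside within 75 mm of the bench) (height (world z) of basket below 0.075 m).
It fails at once if a ring out of the basket (distance between any of ring0_center, ring1_center, ring2_center and basket above 0.085 m).
It fails at once if another thing on the bench moved by more than 40 mm (distance of any of beaker, brush, loupe, pliers, mandrel from where it was at the start of the episode above 0.04 m).
Of punch0, punch1, punch2, punch3, punch4 only 3 to 5 are there at a start; the rules pass over those that are not, and their reading is None.
At some moment in a run one of punch0, punch1, punch2, punch3, punch4 may be knocked a few centimetres aside while the robot is not near it.
It also fails if it takes over 210 s, if anything falls off the work surface, if the arm or the gripper's body presses on something with over 40 N, if the wrist force passes 120 N, or if a joint passes its speed limit or range.

## Working session

There is one attempt and no reset: what is moved stays moved. The work goes in short steps, each a Python script; the robot and the scene stay as the last script left them, time stands still between calls to the robot, and variables do not carry over. Pictures are saved under pics/ and viewed, about 12 in all and at most 16, crops included, and the job is handed in when it is done.

```bash
mkdir -p pics; ls; python3 - <<'E'
from cell import manip
import cv2,numpy as np
for n in ("top","side"):
    s=manip.snapshot(n); cv2.imwrite(f"pics/{n}0.png",cv2.resize(s["color"][:,:,::-1],(800,600),interpolation=cv2.INTER_CUBIC))
    cv2.imwrite(f"pics/{n}0raw.png",s["color"][:,:,::-1])
    print(n,s["K"],s["R"],s["t"], -s["R"].T@s["t"])
s=manip.snapshot("wrist");print(s["K"],s["mount"])
print(manip.get_t(),manip.get_tool_pos(),manip.get_tcp_rot(),manip.tips_ahead)
E
```

```text
pics
top [[392.9094123    0.         251.32903551]
 [  0.         392.9094123  195.0810273 ]
 [  0.           0.           1.        ]] [[-0.01492425 -0.99987256  0.00566917]
 [-0.99562901  0.01433764 -0.09228926]
 [ 0.09219621 -0.00702174 -0.9957161 ]] [-0.03583592  0.5591142   1.22495279] [ 0.44319949 -0.03524643  1.27150861]
side [[361.11702368   0.         254.35958725]
 [  0.         361.11702368 192.45351012]
 [  0.           0.           1.        ]] [[ 0.86878034 -0.49483777 -0.01887569]
 [-0.25210687 -0.40916978 -0.87693912]
 [ 0.42621924  0.76662616 -0.48023066]] [-0.493533    0.28119359  0.85916693] [ 0.13346913 -0.7878227   0.64987218]
[[297.6365503    0.         261.21519265]
 [  0.         297.6365503  187.97862057]
 [  0.           0.           1.        ]] [[-1.54023711e-03 -2.83605316e-01  9.58939859e-01 -1.20339000e-01]
 [-9.15073860e-04 -9.58940195e-01 -2.83606885e-01  7.29184161e-02]
 [ 9.99998395e-01 -1.31432265e-03  1.21747547e-03 -4.10902522e-04]
 [ 0.00000000e+00  0.00000000e+00  0.00000000e+00  1.00000000e+00]]
0.15 [ 0.17247862 -0.49566089  0.25267455] [174.68869295  89.93324742 103.87125094] 0.022
```

View pics/top0.png

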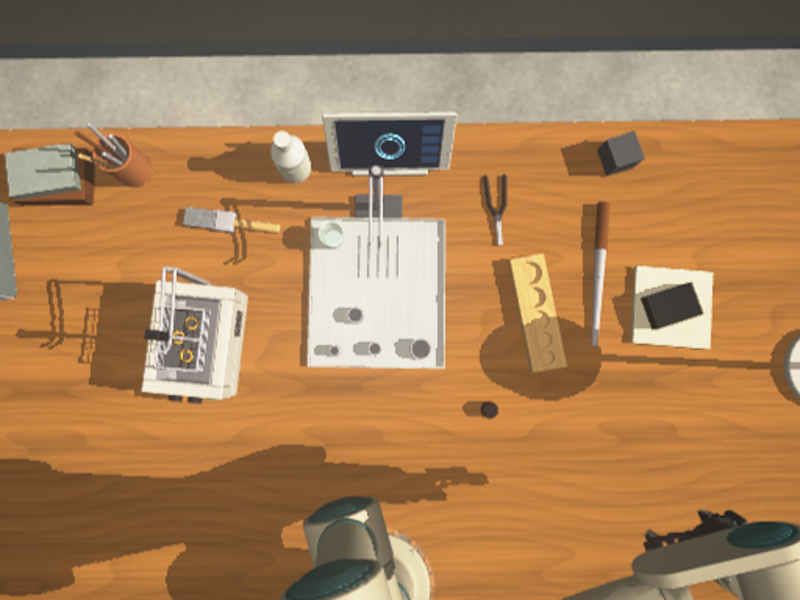

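View pics/side0.png

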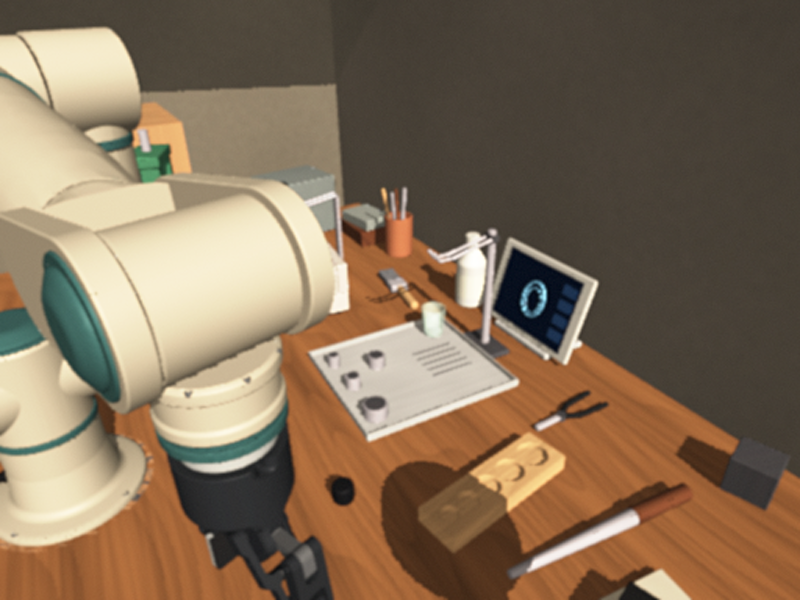

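The top view shows four punches on the tray (800-px image): (355,315), (333,351), (374,349) and (421,348). The holder runs from about (515,257) to (560,370), with the largest recess at the back. The basket grip is at (157,335), the dry hook's tip is near (376,240), and the loupe is at (489,410).

```bash
cat > h.py <<'E'
from cell import manip
import cv2,numpy as np
from scipy.spatial.transform import Rotation as Ro
def ray(s,uv,z,T=None):
    """intersect pixel ray (raw 512x384 px) with world plane z"""
    d=np.linalg.inv(s["K"])@[uv[0],uv[1],1.]
    if T is None: o=-s["R"].T@s["t"]; d=s["R"].T@d
    else: M=T@s["mount"]; o=M[:3,3]; d=M[:3,:3]@d
    return o+d*(z-o[2])/d[2]
def tool():
    T=np.eye(4); T[:3,:3]=Ro.from_euler("xyz",manip.get_tcp_rot(),degrees=True).as_matrix(); T[:3,3]=manip.get_tool_pos(); return T
def down(psi): return [0,90,psi]
def wrist(name):
    T=tool(); s=manip.snapshot("wrist"); im=s["color"][:,:,::-1].copy()
    np.savez(f"pics/{name}.npz",T=T,K=s["K"],mount=s["mount"]); cv2.imwrite(f"pics/{name}raw.png",im)
    cv2.imwrite(f"pics/{name}.png",cv2.resize(im,(800,600),interpolation=cv2.INTER_CUBIC))
    return s,T
def wl(name): 
    d=np.load(f"pics/{name}.npz"); return d,d["T"]
def proj(s,T,X):
    M=np.linalg.inv(T@s["mount"]); c=M[:3,:3]@np.asarray(X)+M[:3,3]; p=s["K"]@c; return p[:2]/p[2]
E
python3 - <<'E'
from h import *
s=manip.snapshot("top")
f=lambda n,u,v,z:print(n,ray(s,(u/1.5625,v/1.5625),z).round(3))
for n,u,v in(("p",355,315),("p",334,351),("p",374,349),("p",421,348)):f(n,u,v,.03)
f("grip",157,335,.32);f("hookpost top L",168,270,.28);f("traycorner",308,367,.01);f("traycorner",445,367,.01);f("tray back",445,220,.01);f("trayback",312,220,.01)
f("dryhook post",376,171,.228)
f("dryhook tipL",371,244,.228)
f("dryhook tipR",380,244,.228)
f("hold",513,262,.026);f("hold",547,256,.026);f("hold",566,366,.026);f("hold",533,372,.026);f("loupe",489,408,.03)
f("cleaner",155,300,.125);f("cl",245,290,.125);f("cl",145,390,.125)
for p,psi in(((.43,-.03,.35),-90),((.40,-.03,.35),90),((.40,-.25,.35),90),((.45,-.25,.35),-90),((.42,.3,.4),-90),((.42,.3,.4),90)):print(p,psi,manip.inverse_kinematics(p,down(psi)))
E
```

```text
p [0.539 0.033 0.03 ]
p [0.466 0.076 0.03 ]
p [ 0.469 -0.005  0.03 ]
p [ 0.47 -0.1   0.03]
grip [0.49  0.323 0.32 ]
hookpost top L [0.597 0.323 0.28 ]
traycorner [0.435 0.131 0.01 ]
traycorner [ 0.431 -0.149  0.01 ]
tray back [ 0.737 -0.156  0.01 ]
trayback [0.74  0.122 0.01 ]
dryhook post [ 0.774 -0.017  0.228]
dryhook tipL [ 0.646 -0.007  0.228]
dryhook tipR [ 0.645 -0.022  0.228]
hold [ 0.643 -0.292  0.026]
hold [ 0.655 -0.363  0.026]
hold [ 0.429 -0.393  0.026]
hold [ 0.418 -0.325  0.026]
loupe [ 0.348 -0.234  0.03 ]
cleaner [0.565 0.402 0.125]
cl [0.581 0.233 0.125]
cl [0.398 0.417 0.125]
(0.43, -0.03, 0.35) -90 [-8.90177837e+00 -1.22447277e+01  8.37017666e+01 -2.54444375e-14
  1.08542961e+02  8.10982216e+01]
(0.4, -0.03, 0.35) 90 [ -9.56734819 -17.13404459  87.72297901   0.         109.41106558
 -99.56734819]
(0.4, -0.25, 0.35) 90 [ -36.49209258   -5.64727881   77.82134705    0.          107.82593176
 -126.49209258]
(0.45, -0.25, 0.35) -90 [-3.31651422e+01  1.35061566e+00  7.10066346e+01 -2.54444375e-14
  1.07642750e+02  5.68348578e+01]
(0.42, 0.3, 0.4) -90 [ 3.14379734e+01  2.77917811e+00  6.38333521e+01 -2.54444375e-14
  1.13387470e+02  1.21437973e+02]
(0.42, 0.3, 0.4) 90 [ 31.43797342   2.77917811  63.83335212   0.         113.38746978
 -58.56202658]
```

```bash
python3 - <<'E'
from h import *
manip.move_pose([.45,-.31,.33],down(-90)); wrist("hold")
manip.move_pose([.41,-.01,.33],down(-90)); wrist("tray")
print(manip.get_t())
E
```

```text
2.75
```

View pics/hold.png

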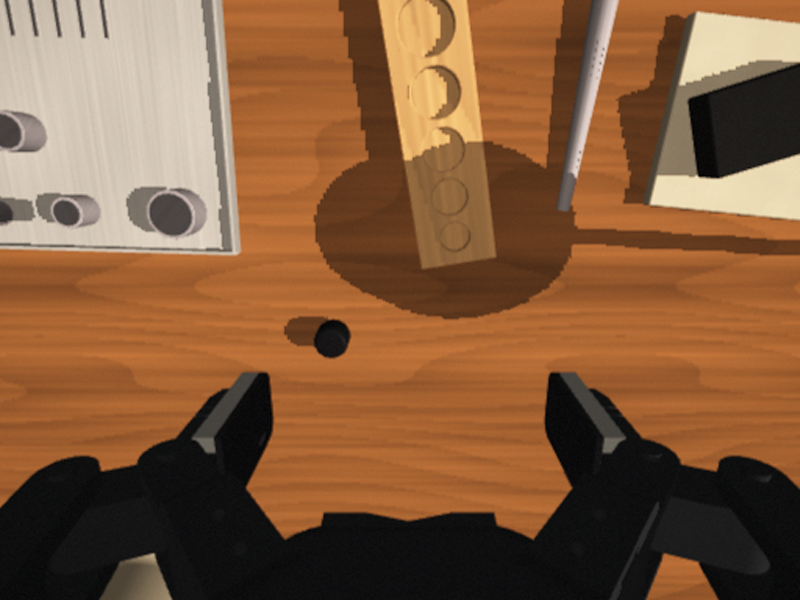

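View pics/tray.png

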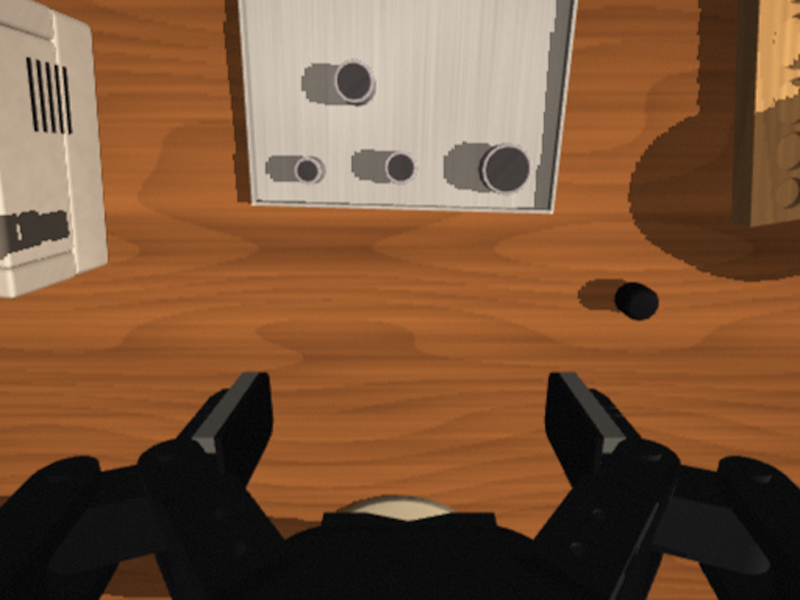

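Recess centres in `hold`, small to large: (455,236), (450,196), (441,150), (434,93), (427,25). Punch tops in `tray`: (354,81), (308,170), (400,167), (505,168). I'll check their sizes, then take closer views at the place orientation.

```bash
python3 - <<'E'
from h import *
s,T=wl("hold")
H=np.array([ray(s,(u/1.5625,v/1.5625),.026,T)[:2] for u,v in((455,236),(450,196),(441,150),(434,93),(427,25))]);print(H.round(4))
vx,vy,*_=cv2.fitLine(H.astype(np.float32),cv2.DIST_L2,0,.01,.01).ravel(); a=np.degrees(np.arctan2(vy,vx));print("ang",a)
s,T=wl("tray")
P=np.array([ray(s,(u/1.5625,v/1.5625),.03,T)[:2] for u,v in((354,81),(308,170),(400,167),(505,168))]);print(P.round(4))
psi=a-90; y=np.array([np.cos(np.radians(a)),np.sin(np.radians(a))])
if y[0]<0:y=-y;psi+=180
print(psi)
c=H.mean(0)-.05*y; manip.move_pose([*c,.21],down(psi)); wrist("hold2")
c=P.mean(0)-.05*y; manip.move_pose([*c,.21],down(psi)); wrist("tray2")
print(manip.get_t())
import os
a=cv2.imread("pics/hold2raw.png");b=cv2.imread("pics/tray2raw.png")
cv2.imwrite("pics/both.png",cv2.resize(np.vstack([a[:245],b[:245]]),None,fx=1.2,fy=1.2,interpolation=cv2.INTER_CUBIC))
E
```

```text
[[ 0.452  -0.3535]
 [ 0.488  -0.348 ]
 [ 0.5274 -0.3392]
 [ 0.5733 -0.3325]
 [ 0.6243 -0.3261]]
ang 9.237178
[[ 0.5432  0.0339]
 [ 0.4718  0.0766]
 [ 0.4742 -0.0038]
 [ 0.4732 -0.0955]]
-80.762825
5.5167
```

View pics/both.png

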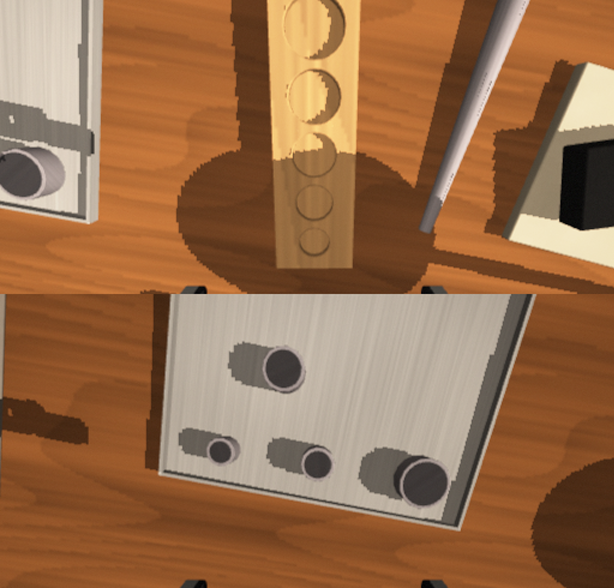

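```bash
cat >> h.py <<'E'
def fitc(name,uv,z,r,search=.005,rs=None):
    """known-size circle at plane z: best mean radial image gradient about raw pixel uv"""
    s,T=wl(name); g=cv2.GaussianBlur(cv2.imread(f"pics/{name}raw.png",0),(0,0),.8).astype(np.float32)
    gx,gy=cv2.Sobel(g,cv2.CV_32F,1,0)/8,cv2.Sobel(g,cv2.CV_32F,0,1)/8
    c0=ray(s,uv,z,T); th=np.linspace(0,2*np.pi,72,endpoint=False); best=[]
    for R in (rs if rs is not None else [r]):
        ring=np.c_[R*np.cos(th),R*np.sin(th),0*th]
        for dx in np.arange(-search,search+1e-9,.0005):
            for dy in np.arange(-search,search+1e-9,.0005):
                c=c0+[dx,dy,0]; M=np.linalg.inv(T@s["mount"])
                q=(c+ring)@M[:3,:3].T+M[:3,3]; p=q@s["K"].T; p=p[:,:2]/p[:,2:]; pc=p.mean(0); n=p-pc; n/=np.linalg.norm(n,axis=1)[:,None]
                m=lambda a:cv2.remap(a,p[:,:1].astype(np.float32),p[:,1:].astype(np.float32),cv2.INTER_LINEAR).ravel()
                v=m(gx)*n[:,0]+m(gy)*n[:,1]
                best.append((np.mean(np.minimum(np.abs(v),12)),R,*c[:2]))
    b=np.array(best); top=b[b[:,0]>=np.sort(b[:,0])[-6]]; return top.mean(0)
E
python3 - <<'E'
from h import *
H=[]
for i,(u,v) in enumerate(((314.5,241),(314.5,202),(314,155),(314,97),(314,26))):
    r=fitc("hold2",(u/1.2,v/1.2),.026,(27+5*i)/2000); H.append(r[2:]); print(i,r.round(4))
H=np.array(H); vx,vy,x0,y0=cv2.fitLine(H.astype(np.float32),cv2.DIST_HUBER,0,.001,.01).ravel(); print(np.degrees(np.arctan2(vy,vx)))
d=(H-[x0,y0]); print("along",(d@[vx,vy]).round(4),"off",(d@[-vy,vx]).round(4))
for (u,v) in ((283,369),(221,450),(317,462),(422,481)):
    v-=294
    print(fitc("tray2",(u/1.2,v/1.2),.03,0,.004,np.arange(.009,.024,.0005)).round(4))
E
```

```text
0 [ 5.5921  0.0135  0.4509 -0.3532]
1 [ 5.3131  0.016   0.4871 -0.3476]
2 [ 6.9767  0.0185  0.5292 -0.3415]
3 [ 8.8052  0.021   0.5747 -0.3338]
4 [ 6.7863  0.0235  0.6243 -0.3253]
9.131095
along [-0.0833 -0.0467 -0.0042  0.0419  0.0923] off [ 0.0003  0.0001 -0.0005 -0.0002  0.0004]
[12.      0.0137  0.5436  0.0346]
[1.200e+01 9.100e-03 4.712e-01 7.780e-02]
[ 1.200e+01  1.120e-02  4.738e-01 -3.900e-03]
[12.      0.0187  0.4723 -0.0969]
```

```bash
cat >> h.py <<'E'
A=np.radians(9.13); U=np.array([np.cos(A),np.sin(A)]); PSI=9.13-90
_m=np.array([[.4509,-.3532],[.4871,-.3476],[.5292,-.3415],[.5747,-.3338],[.6243,-.3253]]); _o=np.array([0,36.5,78,124.5,176])/1000
HOLES=_m.mean(0)+(_o-_o.mean())[:,None]*U
def pick(i,p,tcpz):
    manip.move_pose([*p,.12],down(PSI))
    if manip.move_linear([*p,tcpz],.08,guard=8): raise SystemExit(f"contact going down {manip.get_tool_pos()}")
    manip.grab(60); w=manip.get_width(); print("width",w)
    if abs(w-(.024+.005*i))>.004: raise SystemExit("bad grasp")
    manip.move_linear([*p,.14],.12)
def place(i,tcpz):
    h=HOLES[i]; manip.move_pose([*h,.14],down(PSI)); zs=tcpz+.013
    manip.move_linear([*h,zs+.014],.12); V=np.array([-U[1],U[0]])
    offs=[(0,0)]+[(r*np.cos(t),r*np.sin(t)) for r in(.0015,.003) for t in np.arange(0,6.2,np.pi/4)]
    for k,(a,b) in enumerate(offs):
        q=h+a*U+b*V
        if k: manip.move_linear([*q,zs+.012],.05)
        g=manip.move_linear([*q,zs-.0005],.03,guard=10); z=manip.get_tool_pos()[2]-zs
        print("try",k,np.round([a,b],4),g,"height left",round(z,4))
        if z<.003: break
    manip.let_go(); q=manip.get_tool_pos(); manip.move_linear([q[0],q[1],.15],.12)
    return z<.003
E
python3 - <<'E'
from h import *
print(HOLES.round(4))
pick(4,[.4723,-.0969],.036); print(place(4,.036)); print(manip.get_t())
c=np.array([.49,.003])-.05*U; manip.move_pose([*c,.21],down(PSI)); wrist("tray3")
c=HOLES[2]-.05*U; manip.move_pose([*c,.21],down(PSI)); wrist("hold3")
a=cv2.imread("pics/hold3raw.png");b=cv2.imread("pics/tray3raw.png")
cv2.imwrite("pics/both3.png",cv2.resize(np.vstack([a[:245],b[:245]]),None,fx=1.2,fy=1.2,interpolation=cv2.INTER_CUBIC)); print(manip.get_t())
E
```

```text
[[ 0.4513 -0.3535]
 [ 0.4873 -0.3477]
 [ 0.5283 -0.3411]
 [ 0.5742 -0.3337]
 [ 0.6251 -0.3255]]
width 0.04147645640627777
try 0 [0 0] True height left 0.0008
True
12.6417
15.4417
```

View pics/both3.png

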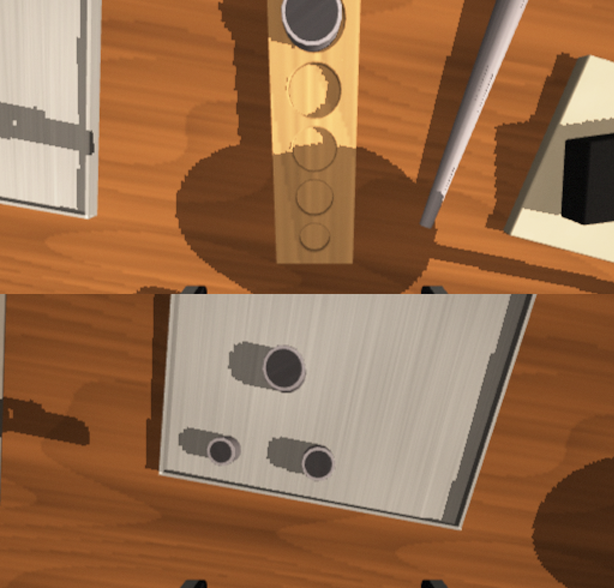

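Punch 4 seated in the first recess at (313,20) on the first try, and the other three haven't moved. Next I'll do the rest, refitting each one just before picking it.

```bash
python3 - <<'E'
from h import *
E={2:(.5436,.0346),1:(.4738,-.0039),0:(.4712,.0778)}
for i,z in((2,.0365),(1,.037),(0,.0375)):
    c=np.array([.49,.003])-.05*U; manip.move_pose([*c,.21],down(PSI)); n=f"look{i}"; s,T=wrist(n)
    f=fitc(n,proj(s,T,[*E[i],.03]),.03,0,.006,np.arange(.0075,.0225,.0005)); print(i,f.round(4))
    if f[0]<11.5 or abs(f[1]-(.009+.0025*i))>.001: raise SystemExit("punch moved?")
    pick(i,f[2:],z)
    if not place(i,z): raise SystemExit("not seated")
    print(manip.get_t())
c=np.array([.49,.003])-.05*U; manip.move_pose([*c,.21],down(PSI)); wrist("tray4")
c=HOLES[2]-.05*U; manip.move_pose([*c,.21],down(PSI)); wrist("hold4")
E
python3 - <<'E'
from h import *
a=cv2.imread("pics/hold4raw.png");b=cv2.imread("pics/tray4raw.png")
if a is not None: cv2.imwrite("pics/both4.png",cv2.resize(np.vstack([a[:245],b[:245]]),None,fx=1.2,fy=1.2,interpolation=cv2.INTER_CUBIC))
E
```

```text
2 [12.      0.0137  0.5435  0.0348]
width 0.031530144445037475
try 0 [0 0] True height left 0.0006
24.4
1 [ 1.20e+01  1.12e-02  4.74e-01 -3.80e-03]
width 0.026528956881304425
try 0 [0 0] True height left 0.0005
33.15
0 [1.200e+01 8.700e-03 4.714e-01 7.790e-02]
width 0.02128105392191126
try 0 [0 0] True height left 0.0004
42.35
```

View pics/both4.png

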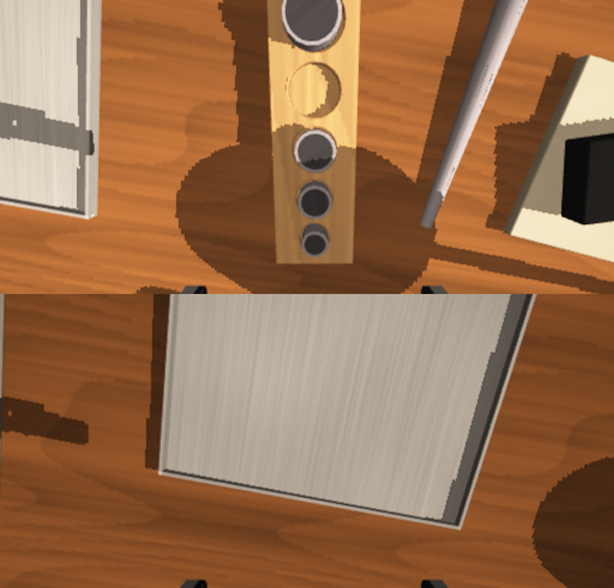

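```bash
python3 - <<'E'
from h import *
for i in (0,1,2,4):
    s,T=wl("hold4"); X=np.array([*HOLES[i],.043]); f=fitc("hold4",proj(s,T,X),.043,0,.006,[.009+.0025*i-.0002]); print(i,f.round(4),((f[2:]-HOLES[i])*1e3).round(1))
# basket views: camera set back on -x, looking at grip/hook
for n,p,psi in(("bk1",(.36,.31,.40),-90),("bk2",(.42,.36,.44),-90)):
    manip.move_pose(p,down(psi)) ; wrist(n)
a=cv2.imread("pics/bk1raw.png");b=cv2.imread("pics/bk2raw.png")
cv2.imwrite("pics/bk.png",cv2.resize(np.vstack([a[:250],b[:250]]),None,fx=1.2,fy=1.2,interpolation=cv2.INTER_CUBIC)); print(manip.get_t())
E
```

```text
0 [ 1.200e+01  8.800e-03  4.510e-01 -3.531e-01] [-0.3  0.4]
1 [ 1.200e+01  1.130e-02  4.872e-01 -3.474e-01] [-0.2  0.3]
2 [11.9921  0.0138  0.5278 -0.3413] [-0.5 -0.3]
4 [ 7.8226  0.0188  0.6221 -0.3231] [-2.9  2.4]
48.0833
```

View bk.

The tray is empty and punches 0, 1, 2 and 4 stand in their recesses, fitting to within 0.6 mm. The fit for punch 4 is unreliable because it's cut off at the image edge, but it looks concentric.

View pics/bk.png

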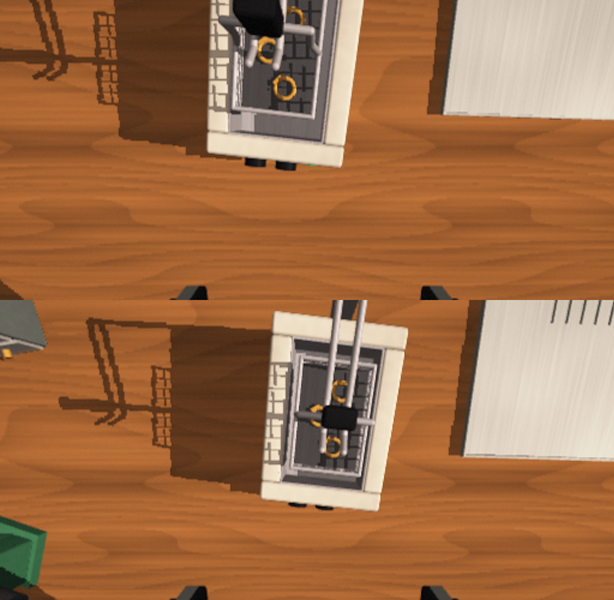

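```bash
cat >> h.py <<'E'
def crop(n,X,w=130,h=140,f=3):
    s,T=wl(n); u,v=proj(s,T,X); u=int(np.clip(u-w/2,0,512-w)); v=int(np.clip(v-h/2,0,384-h)); print(n,"crop origin",u,v)
    return cv2.resize(cv2.imread(f"pics/{n}raw.png")[v:v+h,u:u+w],None,fx=f,fy=f,interpolation=cv2.INTER_CUBIC)
def tri(obs):
    """least-squares point from [(name,(u,v) raw)]"""
    A_=np.zeros((3,3));b=np.zeros(3)
    for n,uv in obs:
        s,T=wl(n); M=T@s["mount"]; d=M[:3,:3]@np.linalg.inv(s["K"])@[*uv,1.]; d/=np.linalg.norm(d); P=np.eye(3)-np.outer(d,d); A_+=P; b+=P@M[:3,3]
    X=np.linalg.solve(A_,b); return X,[np.round(proj(*wl(n),X)-uv,1) for n,uv in obs]
E
python3 - <<'E'
from h import *
for n,p in(("bk4",(.42,.41,.44)),("bk3",(.42,.22,.44)),("d1",(.59,.07,.38)),("d2",(.59,-.11,.38))):
    manip.move_pose(p,down(-90)); wrist(n)
X=(.51,.323,.27)
cv2.imwrite("pics/bkc.png",np.hstack([crop("bk4",X),crop("bk3",X)]))
X=(.68,-.014,.2)
cv2.imwrite("pics/dc.png",np.hstack([crop("d1",X),crop("d2",X)])); print(manip.get_t())
E
```

```text
bk4 crop origin 291 9
bk3 crop origin 84 10
d1 crop origin 286 11
d2 crop origin 97 11
51.0667
```

View pics/bkc.png

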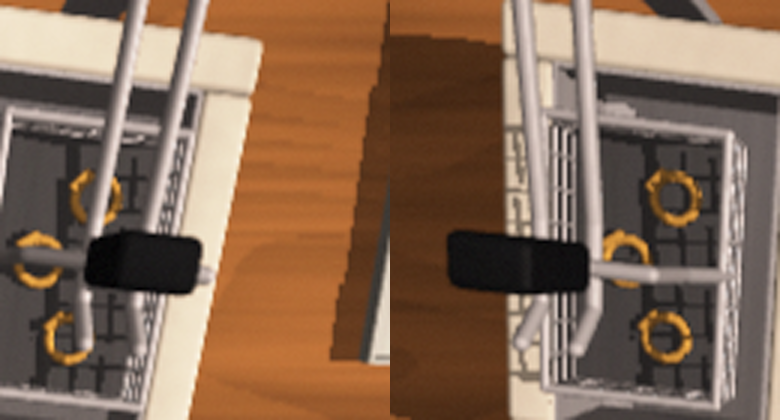

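View pics/dc.png

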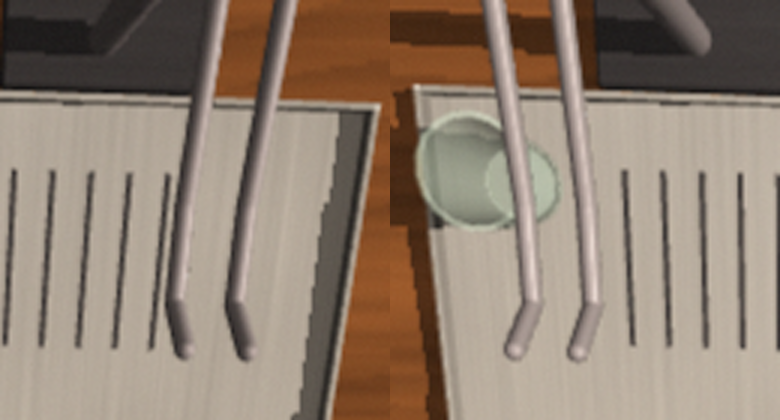

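Dry hook tips and bends, grip top-face centre and drip hook tips are all visible in both views of each pair, so I'll triangulate them.

```bash
python3 - <<'E'
from h import *
def t(l,na,oa,a,nb,ob,b):
    X,e=tri([(na,(oa[0]+a[0]/3,oa[1]+a[1]/3)),(nb,(ob[0]+b[0]/3,ob[1]+b[1]/3))]); print(l,X.round(4),e); return X
D=("d1",(286,11)),("d2",(97,11)); B=("bk4",(291,9)),("bk3",(84,10))
f=lambda l,S,a,b:t(l,*S[0],a,*S[1],b)
f("dry tipL",D,(185,350),(124,350));f("dry tipR",D,(248,351),(188,352))
bl=f("dry bendL",D,(175,300),(142,302));br=f("dry bendR",D,(234,299),(203,301))
# direction of dry hook: wires at top of crop, intersect with z of wire
for l,S,pts in(("dry",D,((216,0),(286,0))),("dry@2",D,((491-390,0),(560-390,0)))):
    n,o=S[0] if l=="dry" else S[1]; s,T=wl(n)
    for p in pts: print(l,"wire far",ray(s,(o[0]+p[0]/3,o[1]+p[1]/3),(bl[2]+br[2])/2,T).round(4))
f("drip tipL",B,(86,347),(132,343));f("drip tipR",B,(139,346),(188,348))
g=f("grip top",B,(161,265),(98,261))
for (n,o),pts in zip(B,(((136,0),(197,0)),((522-390,0),(582-390,0)))):
    s,T=wl(n)
    for z in (.225,.235,.25): print(n,z,[ray(s,(o[0]+p[0]/3,o[1]+p[1]/3),z,T).round(4)[:2] for p in pts])
E
```

```text
dry tipL [ 0.64   -0.0026  0.2412] [array([ 0. , -0.2]), array([0. , 0.2])]
dry tipR [ 0.6396 -0.0207  0.241 ] [array([ 0., -0.]), array([0., 0.])]
dry bendL [ 0.6531 -0.003   0.225 ] [array([-0. ,  0.2]), array([-0. , -0.2])]
dry bendR [ 0.6534 -0.021   0.224 ] [array([-0. ,  0.2]), array([-0. , -0.2])]
dry wire far [ 0.7332 -0.0081  0.2245]
dry wire far [ 0.7332 -0.0273  0.2245]
dry@2 wire far [ 7.333e-01 -4.000e-04  2.245e-01]
dry@2 wire far [ 0.7333 -0.0194  0.2245]
drip tipL [0.4692 0.3526 0.2597] [array([ 0. , -0.7]), array([0.1, 0.7])]
drip tipR [0.4685 0.3348 0.2583] [array([-0. ,  0.4]), array([-0. , -0.4])]
grip top [0.4947 0.3411 0.3009] [array([ 0.1, -0.8]), array([0.1, 0.7])]
bk4 0.225 [array([0.5789, 0.3356]), array([0.5789, 0.3153])]
bk4 0.235 [array([0.5763, 0.3379]), array([0.5763, 0.3182])]
bk4 0.25 [array([0.5724, 0.3412]), array([0.5724, 0.3225])]
bk3 0.225 [array([0.5793, 0.3535]), array([0.5793, 0.3335])]
bk3 0.235 [array([0.5767, 0.3495]), array([0.5767, 0.3301])]
bk3 0.25 [array([0.5728, 0.3436]), array([0.5728, 0.3251])]
```

The geometry agrees with the given sizes:

| Item | Seat / point (m) | Yaw | Check |
|---|---|---|---|
| Dry hook seat | (0.668, -0.012, 0.228) | about -1.4° | wires 18 mm apart, tips 13 mm up |
| Drip hook eye | z about 0.246 | about -5.3° | |
| Grip top | (0.495, 0.341, 0.301) | – | expected z 0.302 |

Now I'll take hold of the grip with the jaws along y.

```bash
python3 - <<'E'
from h import *
a=np.radians(-5.3); ux=np.array([np.cos(a),np.sin(a)]); g=np.array([.495,.3412]); o=down(-95.3)
manip.move_pose([*(g-.06*ux),.40],o); manip.move_linear([*g,.36],.15)
print(manip.move_linear([*g,.288],.08,guard=6),manip.get_tool_pos())
f0=manip.get_ft_force(); manip.grab(90); print("w",manip.get_width(),manip.get_t())
manip.move_linear([*g,.321],.05); print("F change",np.round(np.array(manip.get_ft_force())-f0,2),manip.get_width())
if manip.get_width()<.015: raise SystemExit("missed")
q=g-.115*ux; manip.move_linear([*q,.321],.08)
n="held"; wrist(n); s=manip.snapshot("top"); cv2.imwrite("pics/heldtop.png",np.vstack([cv2.resize(s["color"][80:300,50:370,::-1],(640,440)),]))
print(manip.get_t(),manip.get_tool_pos())
E
```

```text
False [0.4951621  0.34130051 0.28881429]
w 0.02280763615958626 55.1
F change [-0.57  0.05 -1.42] 0.02303015276730898
57.5917 [0.38077773 0.35171676 0.32083016]
```

View pics/held.png

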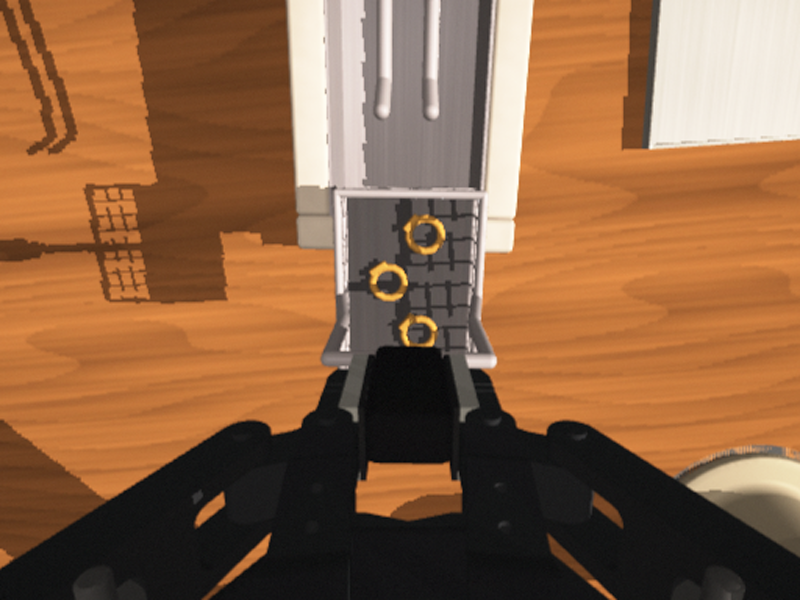

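The basket is off the hook and aligned, with three rings inside at (425,235), (388,281) and (418,332), and the hook tips are clear of it. Next I'll carry it over to the dry hook.

```bash
python3 - <<'E'
from h import *
a=np.radians(-1.4); ux=np.array([np.cos(a),np.sin(a)]); d=np.array([.668,-.0122]); o=down(-91.4); p=d-.125*ux
Z=.270
manip.move_linear([.44,.17,.32],.1,ori=down(-93.5))
manip.move_linear([*p,Z+.034],.1,ori=o)
manip.dwell(.3); wrist("pre"); print(manip.get_t())
X=(.65,-.012,.24); cv2.imwrite("pics/pre2.png",cv2.resize(cv2.imread("pics/preraw.png"),(640,480)))
E
```

```text
62.2333
```

View pics/pre2.png

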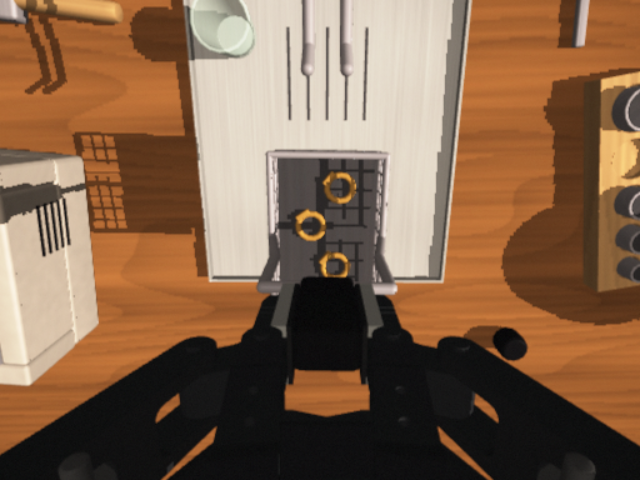

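The hook tips at (308,68) and (347,68) are centred on the grip (column 327), and the rings are still in. I'll go in, lower it and let go.

```bash
python3 - <<'E'
from h import *
a=np.radians(-1.4); ux=np.array([np.cos(a),np.sin(a)]); d=np.array([.668,-.0122]); Z=.270
print(manip.move_linear([*d,Z+.034],.08,guard=8))
manip.dwell(.3); f0=np.array(manip.get_ft_force())
manip.move_linear([*d,Z+.004],.05,guard=8)
for k in range(8):
    z=Z+.004-.001*(k+1); manip.move_linear([*d,z],.02); manip.dwell(.1); df=np.array(manip.get_ft_force())-f0; print(round(z,4),df.round(2))
    if df[2]>1.2: break
manip.let_go(); manip.dwell(.3)
manip.move_linear([*d,.36],.08); p=d-.15*ux; manip.move_linear([*p,.36],.15)
wrist("hung"); print(manip.get_t())
c=HOLES[2]-.08*U; manip.move_pose([*c,.25],down(PSI)); wrist("hold5")
s=manip.snapshot("side"); cv2.imwrite("pics/side5.png",cv2.resize(s["color"][100:340,170:430,::-1],None,fx=2,fy=2))
x=cv2.imread("pics/hungraw.png")[:260]; y=cv2.imread("pics/hold5raw.png")[:240]
cv2.imwrite("pics/end.png",cv2.resize(np.vstack([x,y]),None,fx=1.2,fy=1.2)); print(manip.get_t())
E
```

```text
False
0.273 [ 0.09 -0.17 -0.18]
0.272 [-0.21 -0.55 -0.08]
0.271 [ 0.51 -0.71 -0.6 ]
0.27 [ 0.41 -1.04  1.98]
69.8083
71.2917
```

View pics/end.png

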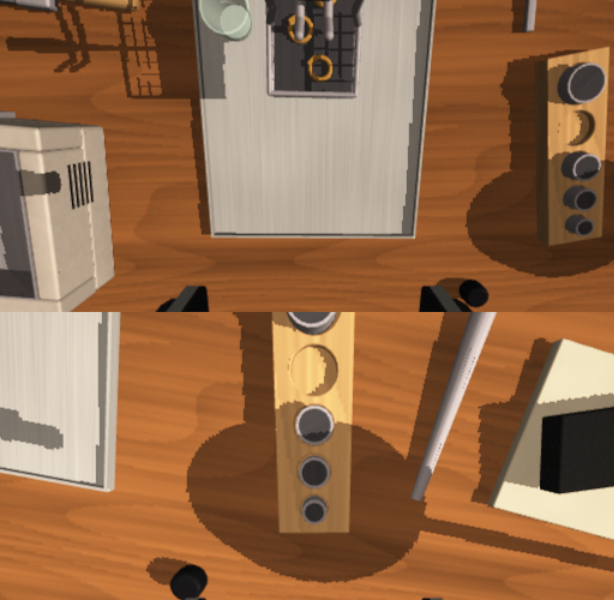

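View pics/side5.png

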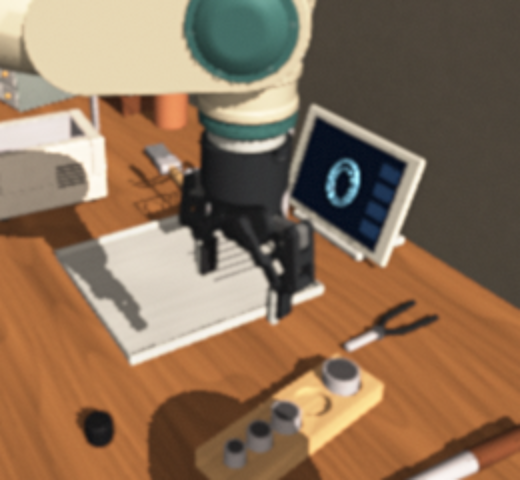

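Seated at the expected height: the load came off at TCP z 0.270. All four punches are still in their recesses. One last look at the hung basket, from clear of it, then I'll hand in.

```bash
python3 - <<'E'
from h import *
manip.move_pose([.50,-.15,.42],down(-90)); manip.move_linear([.57,-.13,.42],.1); manip.dwell(.3); wrist("fin"); print(manip.get_t())
cv2.imwrite("pics/finc.png",crop("fin",(.668,-.012,.25),200,150,3))
s,T=wl("fin"); print("expected grip top px raw",proj(s,T,(.668,-.0122,.284)))
E
```

```text
73.5667
fin crop origin 31 0
expected grip top px raw [114.52610398  67.23754041]
```

View pics/finc.png

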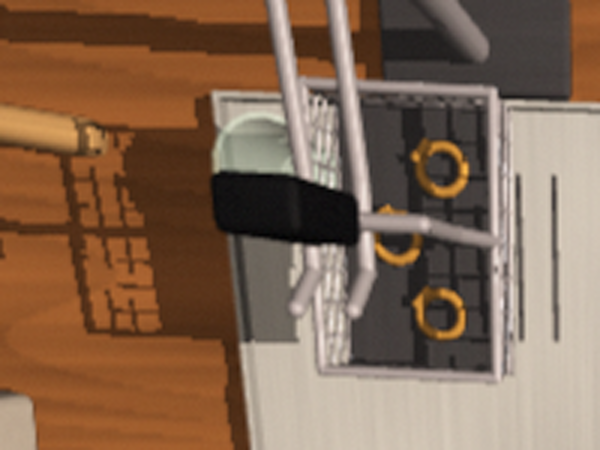

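The grip top is at about (254,203) in the crop against (250,202) expected. The bar lies across both wires behind the upturned tips, and all three rings are in the basket.

```bash
python3 -c "
from h import *
manip.dwell(.5); print(manip.get_t()); manip.sign_off()"
```

```text
74.0667
the job is handed in; nothing more can be done
```

The job is handed in at 74 s. The cleaner is unloaded, and the basket of rings hangs on the hook over the drip tray.

- **Punches:** Four were on the tray: the 24, 29, 34 and 44 mm ones. The 39 mm punch was absent. Each went into its own recess on the first try and stopped within 1 mm of the expected seated height. The last pictures still show all four in place.
- **Basket:** I lifted it off the drip hook by its grip and carried it across without setting it down. It looked level in the pictures taken on the way. Its weight came off onto the dry hook at the height I had calculated. In the last picture the grip top is within about 2 mm of where it should be, the bar lies across both wires, and all three rings are in the basket. The robot is clear of everything.
- **Readings that disagreed:**
  - The finger opening read 1 to 3 mm under the true sizes on every grasp.
  - The circle fit on the seated 44 mm punch was about 4 mm off because it was cut off at the image edge. Its seating rests on the insertion height and on how it looks in the pictures.
- **Not measured:** I judged from the pictures that the basket hangs still and that the other things on the bench had not moved.

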